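# Take the squeeze-and-turn safety cap off a chemical jar

### The job

Open the jar of board-etching granules, the one whose black cap has two red side tabs: squeeze both tabs in and keep them in while you turn the cap anticlockwise (seen from above) until you feel it meet its stop, without wrenching the jar round in its rubber holder or tugging hard at the cap. Then lift the cap straight off, set it down right way up near the middle of the blue tray and let go of it. Leave everything else on the table where it is.

Things in the scene. Friction and masses are not known exactly. Their poses are not given: they have to be found in the camera images.
- cap_grip (a point): Grip point of the loose safety cap (70 g): on its axis (z up), 25 mm above its lower edge, half-way up the tabs' upper part. Black, 56 mm across, 35 mm tall. Two red tabs stand out at its +y and -y sides: 16 mm wide, 24 mm tall (7 to 31 mm above the lower edge), outer faces 62 mm apart at rest. Between the walls beside each tab there is room for 22 mm wide finger pads. At the start 110 mm above the table.
- cap_top (a point): Centre of the cap's flat top, 10 mm above the grip point. How it turns: tabs in, anticlockwise from above, with little drag, until a hard stop 27 to 80 degrees on; how far differs from jar to jar and cannot be seen. It lifts off only at that stop or less than about 6 degrees short of it; elsewhere hidden lugs catch it after 2 mm of lift. Locked it has 3 to 4 degrees of play and about 1 mm sideways.
- tab_a (a joint): Inward travel of the red tab on the cap's +y side (m): 0 out, 0.006 fully in. A spring pushes it out: 2 N to start, 8 N fully in. Both tabs must be in by 5 mm (faces 52 mm apart or less) before the cap can turn past the pegs on the jar, about 4 degrees on; let go, they spring out.
- tab_b (a joint): The same for the red tab on the cap's -y side.
- jar_mouth (a point): Centre of the top of the neck of the jar with the safety cap, hidden under the cap, 114 mm above the table, 4 mm above the cap's grip point while the cap is on. Its x and y axes turn with the jar and agree with the cap's while it is locked. White jar with a yellow band, 68 mm across up to 64 mm above the table, then narrowing to 51 mm at a shoulder 83 mm above the table, on which four small pegs stand.
- jar (a joint): How far the jar is twisted in its rubber-lined holder (rad, anticlockwise from above positive, 0 at rest). The rubber is a spring of about 8 N m per rad, so this shows the torque on the jar; more than 0.07 rad (0.55 N m) either way is wrenching it. The holder has a 104 mm round steel foot fixed to the table.
- tray_mid (a point): Centre of the floor of the shallow blue tray, fixed, 140 mm square, floor 4 mm above the table, rim 7 mm above the table; the cap goes here.
- other_mid (a point): Another, identical white jar fixed in an identical holder but with a plain round blue cap 52 mm across, on the jar's axis 98 mm above the table (middle of its cap; top 112 mm). Leave it alone.
- car_mid (a point): Small wheeled robot car, loose, 170 mm long (its x), 145 mm wide, 65 mm tall; point at its centre 32 mm up. Leave it alone.
- flask_mid (a point): Dark drinking flask, loose, standing, 68 mm across, 205 mm tall; point half-way up. Leave it alone.
- tape_mid (a point): Roll of black tape, loose, lying flat, 52 mm across, 18 mm high; point at its centre. Leave it alone.
- phone_mid (a point): Phone, loose, lying flat, 150 (x) by 72 by 8 mm; point at its centre. Leave it alone.
- scissors_mid (a point): Scissors with blue handles, loose, lying flat, about 160 mm long (x, blades to +x), 10 mm high; point at the pivot. Leave them alone.
- motor_mid (a point): Small yellow gear motor, loose, about 75 mm long (x), 22 mm high; point at its centre. Leave it alone.
Mind the look-alikes: they are no part of the job. What is shaped like the part that bears cap_grip but pink or yellow is not meant.

How it is judged:
By the outcome, as a careful person would: the job done as asked, in the order asked, and still so for the second after the job is handed in, with the robot touching nothing.
It also fails if it takes over 72 s, if anything falls off the work surface, if the arm or the gripper's body presses on something with over 40 N, if the wrist force passes 120 N, or if a joint passes its speed limit or range.

### The arm

A 6-joint arm with a two-finger parallel gripper is mounted at the origin on the work surface. World frame = base frame: x ahead of the robot, y to its left, z up, the work surface at z = 0. Lengths are in mm, angles in degrees, forces in N, time in s.
With the tool pointing down it reaches from about 350 to 850 mm from the base axis. Payload 8.1 kg.
Tool frame: the origin (TCP) lies at the very end of the fingers, on their centre line; the grasp point (between the pads) lies 19 mm behind it; z points along the fingers, y is the direction in which the jaws open and shut (so a half turn about z gives the same grasp; the last joint's range is limited). The gripper opens to 85 mm and grips with 20 to 120 N. Pads are 22 mm wide; open, the fingers measure 114 mm over their backs; the gripper's body (76 mm by 85 mm) begins 54 mm behind the grasp point. The pads swing forward as they close: fully open they stand 13 mm farther back than shut.
Start: joints at [71.998, 7.471, 85.268, -0, 87.261, -4.893], TCP at [136.063, 584.373, 192.292] pointing down, gripper open.
Joint ranges: [-169.43, 169.43], [-51.17, 129.36], [1.28, 143.12], [-76.62, 256.62], [0, 156.53], [-152.29, 152.29]. Speed limits (degrees/s): [136.94, 136.94, 159.86, 180, 180, 180].

### API

Orientations are given as [roll, pitch, yaw] about the fixed x, y, z axes, in that order (R = Rz(yaw) Ry(pitch) Rx(roll)).
In Python, from bench import sensors, viewer, job gives the robot as it stands.
- The arm moves only by the shell command python3 -m pendant 'ROWS' [FORCE]. ROWS is JSON, one flat list of numbers, 5 for each row, row after row: the shift along the world's x, y, z in mm, then the turn about the world's z in rad, then the finger opening in mm, from 0 to 85.4. In form: [x, y, z, twist, hand, x, y, z, twist, hand, ...]. A call has 1 to 12 rows; each row shifts and turns the pose as measured when the row begins; what a row does not reach is not made up. A row lasts 1/12 s, in which the tool goes at most 41.7 mm and 7.16 degrees, less where a joint would pass 70% of its speed; a pose out of reach is approached as far as the arm can. A call with a gripper value outside its range is refused whole. The fingers move at their own pace and stop on an object; FORCE is the grip in N (left out, the last holds). Time passes only in rows, so rows that do not move let the fingers close. It gives the time, the measured TCP pose, the force and the opening at its end, in the units of the state.
- sensors.sense(): the state, without advancing time (a new reading comes with each control period).
- viewer.snapshot(name): name is "side" or "top" or "wrist"; returns a dict with "frame" (384x512x3 uint8, blue, green, red), "z_map" (384x512 float32, mm along the optical axis (not along the pixel's ray), 0 where there is no reading), "fx", "fy", "cx", "cy" (pixels), "view" (4x4, takes a point from world to camera coordinates). Camera axes: x right, y down, z forward; pixel columns grow to the right and rows downward; lengths in mm; the calibration is good to about 2 mm. A picture is of the moment at which its call begins.
- job.hand_in(): hands the job in, once; it reports no verdict.
The state is a dict: "time": time; "joint_pos": joint angles; "qd": joint speeds; "joint_efforts": joint torques, N m; "tool_pos": TCP position; "tcp_rot": TCP orientation; "ft_force": force on the tool from outside, world axes, zero at the start; "wrist_torque": the same for the moment, N m; "finger_gap": finger opening in mm.
Only numpy, scipy, OpenCV 4.12 (cv2) and the standard library are available. Lean on these libraries where they do the work, as an engineer would, in place of code of your own. Each camera call takes 0.05 s, during which the arm holds its last target.

## Working session

There is one attempt and no reset: what is moved stays moved. The work goes in short steps, Python scripts to look and compute and a shell command to move; the robot and the scene stay as the last step left them, time stands still between calls to the robot, and variables do not carry over. Pictures are saved under pics/ and viewed, and the job is handed in when it is done.

```bash
ls; mkdir -p pics; cat > h.py <<'E'
import numpy as np, cv2
from bench import sensors, viewer, job
def snap(n,tag):
    s=viewer.snapshot(n); cv2.imwrite(f'pics/{tag}.png',s['frame']); np.savez(f'pics/{tag}.npz',**{k:np.array(s[k]) for k in s}); return s
def load(tag): return dict(np.load(f'pics/{tag}.npz'))
def ray(s,u,v):
    V=np.array(s['view']); R=V[:3,:3]; t=V[:3,3]
    return -R.T@t, R.T@np.array([(u-s['cx'])/s['fx'],(v-s['cy'])/s['fy'],1.0])
def onz(s,u,v,z):
    c,d=ray(s,u,v); return c+d*(z-c[2])/d[2]
def pt(s,u,v):
    c,d=ray(s,u,v); return c+d*s['z_map'][int(v),int(u)]
def pix(s,p):
    V=np.array(s['view']); q=V[:3,:3]@np.array(p)+V[:3,3]; return s['fx']*q[0]/q[2]+s['cx'], s['fy']*q[1]/q[2]+s['cy']
E
python3 - <<'E'
from h import *
for n in ('side','top','wrist'):
    s=snap(n,n+'0'); print(n,s['fx'],s['cx'],s['cy'],np.array(s['view']).round(3).tolist())
print(sensors.sense())
E
```

```text
pics
side 445.05295232244845 254.1591691044354 189.61760689544838 [[-0.991, -0.135, -0.014, 556.588], [-0.057, 0.508, -0.86, 89.843], [0.123, -0.851, -0.511, 1103.835], [0.0, 0.0, 0.0, 1.0]]
top 437.5706675764716 257.41889306838584 190.00058869755227 [[0.024, -0.999, 0.029, 4.934], [-0.988, -0.028, -0.154, 566.905], [0.154, -0.025, -0.988, 1013.313], [0.0, 0.0, 0.0, 1.0]]
wrist 315.0665118072782 255.7933312453061 190.21861827577985 [[0.226, 0.974, -0.003, -597.877], [0.925, -0.214, 0.313, -41.488], [0.304, -0.073, -0.95, 381.055], [0.0, 0.0, 0.0, 1.0]]
{'time': 0.15, 'joint_pos': array([ 7.19956518e+01,  7.50845860e+00,  8.53139273e+01,  4.66849399e-05,
        8.72623871e+01, -4.89483493e+00]), 'qd': array([-0.06395545, -0.06584679, -0.21771864, -0.06510373, -0.04151608,
       -0.04736851]), 'joint_efforts': array([ 9.28992849e-04, -5.70062327e+01, -5.01160812e+01, -1.81266419e-04,
        9.47593275e-03,  2.66332842e-05]), 'tool_pos': array([135.93481786, 583.90539845, 191.46092596]), 'tcp_rot': array([-1.79915540e+02, -7.27989539e-03,  1.66890479e+02]), 'ft_force': array([ 0.66973528, -0.42154765,  0.04430003]), 'wrist_torque': array([-0.04643868, -0.06051176, -0.03410856]), 'finger_gap': 85.46184618261405}
```

View pics/side0.png

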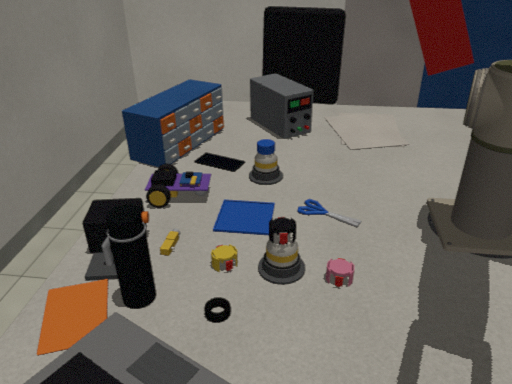

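View pics/top0.png

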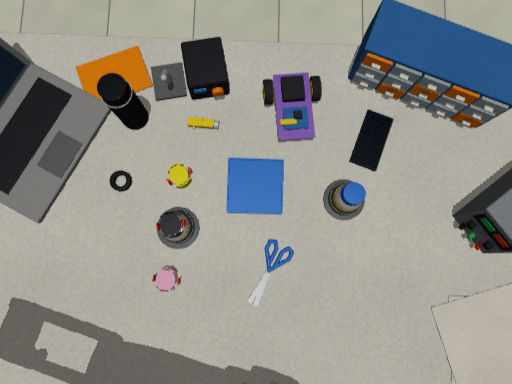

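View pics/wrist0.png

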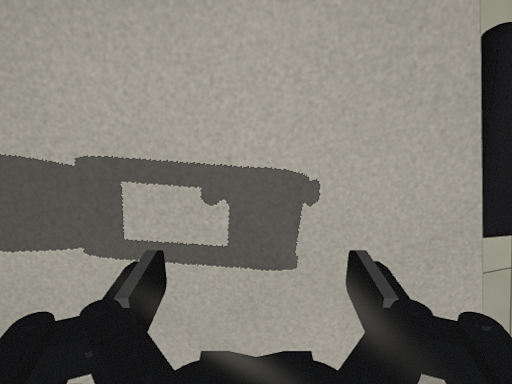

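Side view: the black cap with red tab sits on the jar at (283,232). Candidates in the top view are:
- black cap on jar (172,224), which is the one wanted
- pink loose cap (166,279)
- yellow loose cap (179,176)
- blue-capped jar (353,195)
- black tape roll (121,181)

The black cap with red tabs matches the description, so I'll check it in a close crop.

```bash
python3 - <<'E'
from h import *
s=load('top0'); t=load('side0')
a=cv2.resize(s['frame'][195:255,145:205],(390,390),interpolation=cv2.INTER_NEAREST)
b=cv2.resize(t['frame'][210:285,250:315],(390,450),interpolation=cv2.INTER_NEAREST)
o=np.zeros((450,790,3),np.uint8);o[:390,:390]=a;o[:,400:]=b;cv2.imwrite('pics/crop0.png',o)
def red(f,box):
    h=cv2.cvtColor(f,cv2.COLOR_BGR2HSV);m=((h[...,0]<8)|(h[...,0]>172))&(h[...,1]>150)&(h[...,2]>60)
    k=np.zeros(m.shape,np.uint8);x0,y0,x1,y1=box;k[y0:y1,x0:x1]=m[y0:y1,x0:x1]
    n,l,st,c=cv2.connectedComponentsWithStats(k);return [(st[i].tolist(),c[i].round(2)) for i in range(1,n)]
for r in red(s['frame'],(145,195,205,255)): print(r, onz(s,*r[1],110).round(1), pt(s,*r[1]).round(1))
for r in red(t['frame'],(250,210,315,285)): print('side',r, pt(t,*r[1]).round(1))
# depth points at cap-top height
for n,q,box in (('top',s,(145,195,205,255)),('side',t,(250,210,315,285))):
    P=np.array([pt(q,u,v) for v in range(box[1],box[3]) for u in range(box[0],box[2]) if q['z_map'][v,u]>0])
    k=abs(P[:,2]-120)<4; print(n,k.sum(),P[k].mean(0).round(1),P[k].min(0).round(1),P[k].max(0).round(1), P[:,2].max())
# blue tray
h=cv2.cvtColor(s['frame'],cv2.COLOR_BGR2HSV);m=cv2.inRange(h,(105,150,60),(125,255,255));m[:140]=0;m[230:]=0;m[:,:200]=0;m[:,310:]=0
c=max(cv2.findContours(m,0,2)[0],key=cv2.contourArea);r=cv2.minAreaRect(c);print(r,onz(s,*r[0],6).round(1),[onz(s,*p,6).round(0).tolist() for p in cv2.boxPoints(r)])
E
```

```text
([182, 219, 4, 7, 21], array([183.57, 222.52])) [478.3 184.1 110. ] [478.  183.5 113.8]
([156, 223, 4, 7, 19], array([157.79, 226.32])) [468.4 240.6 110. ] [468.1 239.5 115.2]
side ([280, 233, 8, 11, 75], array([283.11, 237.88])) [467.9 245.1 104.7]
top 411 [473.  212.5 120.7] [444.9 181.5 116.2] [500.3 243.3 124. ] 125.52798579422017
side 327 [471.7 218.7 119.8] [443.7 188.5 116. ] [500.  247.6 122.6] 122.61025066268667
((254.66204833984375, 185.50437927246094), (55.06097412109375, 54.25046157836914), 1.548157811164856) [583.7  26.    6. ] [[515.0, 94.0, 6.0], [653.0, 95.0, 6.0], [653.0, -44.0, 6.0], [515.0, -42.0, 6.0]]
```

View pics/crop0.png

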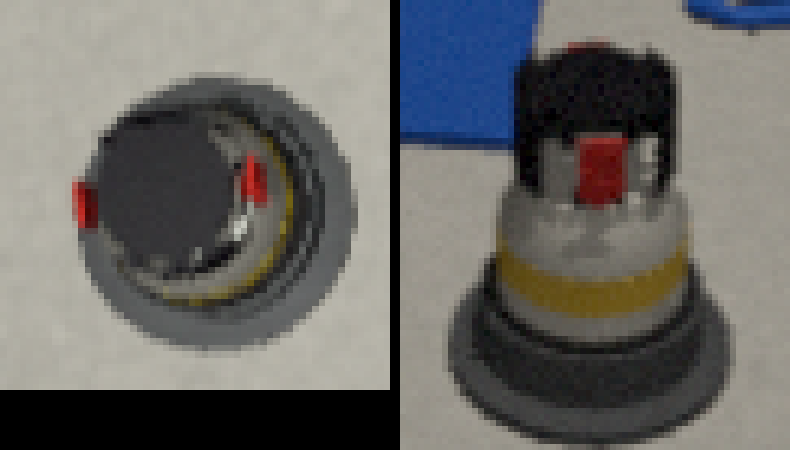

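The crop confirms it: a black cap on the jar, with red tabs at top (157.8,226.3) and (183.6,222.5). Its centre is about (473,212), its y axis is at 100° (cap yaw about 10°), and its top is at about 120 mm, as the description says. The tray centre is (584,26) and measures about 138 mm square. To keep joint 6 within range, I'll approach with jaw direction −80°, which is −157° from now.

```bash
python3 -m pendant '[15,-16,2,-0.12,85, 15,-16,2,-0.12,85, 15,-16,2,-0.12,85, 15,-16,2,-0.12,85, 15,-16,2,-0.12,85, 15,-16,2,-0.12,85, 15,-16,2,-0.12,85, 15,-16,2,-0.12,85, 15,-16,2,-0.12,85, 15,-16,2,-0.12,85, 15,-16,2,-0.12,85, 15,-16,2,-0.12,85]' 20
python3 -m pendant '[14,-16,2,-0.12,85, 14,-16,2,-0.12,85, 14,-16,2,-0.12,85, 14,-16,2,-0.12,85, 14,-16,2,-0.12,85, 14,-16,2,-0.12,85, 14,-16,2,-0.12,85, 14,-16,2,-0.12,85, 14,-16,2,-0.12,85, 14,-16,2,-0.12,85, 0,0,0,0,85]'
```

```text
time: 1.15
tool_pos: [316.9, 382.4, 210.5]
tcp_rot: [-179.5, 0.1, 81.5]
ft_force: [1.2, -0.0, -0.4]
finger_gap: 84.8
time: 2.07
tool_pos: [463.2, 209.4, 228.7]
tcp_rot: [-179.5, 0.3, 9.3]
ft_force: [-0.2, 0.7, -0.1]
finger_gap: 84.9
```

```bash
python3 - <<'E'
from h import *
for n in ('wrist','top','side'): snap(n,n+'1')
s=load('wrist1');cv2.imwrite('pics/w1b.png',cv2.resize(s['frame'],(768,576)))
E
```

```text
(no output)
```

View pics/w1b.png

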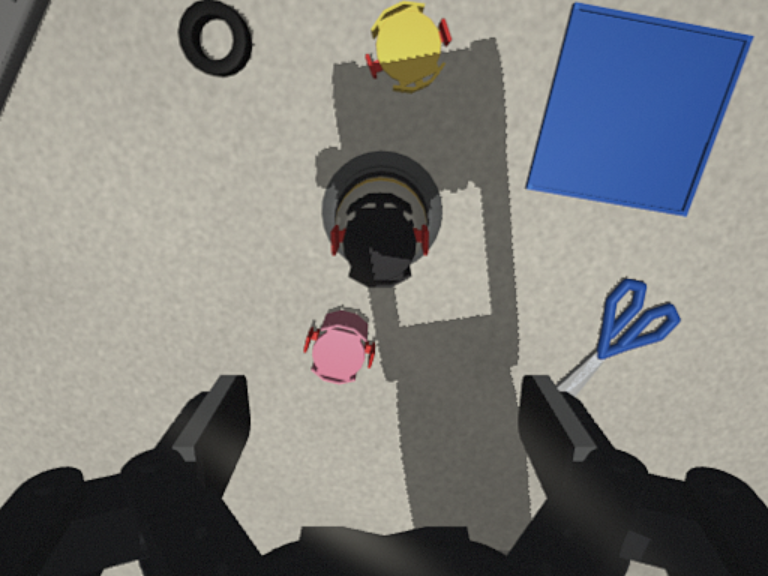

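Wrist view: the black cap sits at about (380,238) in the 768-px image, with its tabs at (336,240) and (424,238). The pink and yellow caps and the tray are clear of it. I'll measure the tabs here.

```bash
python3 - <<'E'
from h import *
s=load('wrist1')
h=cv2.cvtColor(s['frame'],cv2.COLOR_BGR2HSV);m=(((h[...,0]<8)|(h[...,0]>172))&(h[...,1]>130)&(h[...,2]>40)).astype(np.uint8)
k=np.zeros_like(m);k[135:185,210:295]=m[135:185,210:295]
n,l,st,c=cv2.connectedComponentsWithStats(k)
C=[]
for i in range(1,n):
    if st[i][4]<15: continue
    ys,xs=np.where(l==i)
    P=np.array([pt(s,x,y) for x,y in zip(xs,ys) if s['z_map'][y,x]>0]);T=P[(P[:,2]>108)]
    print(st[i],c[i].round(1),P.mean(0).round(1),P.min(0).round(1),P.max(0).round(1),'upper',len(T),T.mean(0).round(1)); C.append(T.mean(0)[:2])
    v=np.linalg.svd(T[:,:2]-T[:,:2].mean(0))[2][0]; print('face dir',np.degrees(np.arctan2(v[1],v[0])))
C=np.array(C);d=C[1]-C[0];print(C.mean(0),np.hypot(*d),np.degrees(np.arctan2(d[1],d[0])))
P=np.array([pt(s,u,v) for v in range(125,200) for u in range(215,295)]);T=P[(abs(P[:,2]-120)<2.5)]
(cc,r)=cv2.minEnclosingCircle(T[:,:2].astype(np.float32));print(len(T),cc,r,T.mean(0))
b=cv2.resize(s['frame'][115:205,205:305],(800,720)[:2],interpolation=cv2.INTER_CUBIC)[:600]
cv2.imwrite('pics/w1c.png',np.clip(b.astype(float)*1.8,0,255).astype(np.uint8))
E
```

```text
[221 150  10  20 112] [224.2 158.6] [470.5 241.7 108.1] [461.9 236.1  93. ] [479.7 244.8 121. ] upper 65 [470.3 242.2 115.2]
face dir -179.4987468936515
[275 150  11  20 118] [281.3 158.2] [480.  186.7 107.9] [471.7 182.4  87.4] [487.1 194.9 121.8] upper 67 [480.1 185.8 116. ]
face dir -159.9117879112864
[475.1925727 213.9726487] 57.286458919215875 -80.09437948718319
2210 (473.59783935546875, 213.33580017089844) 29.95039939880371 [474.15003511 213.84190566 120.48901378]
```

View pics/w1c.png

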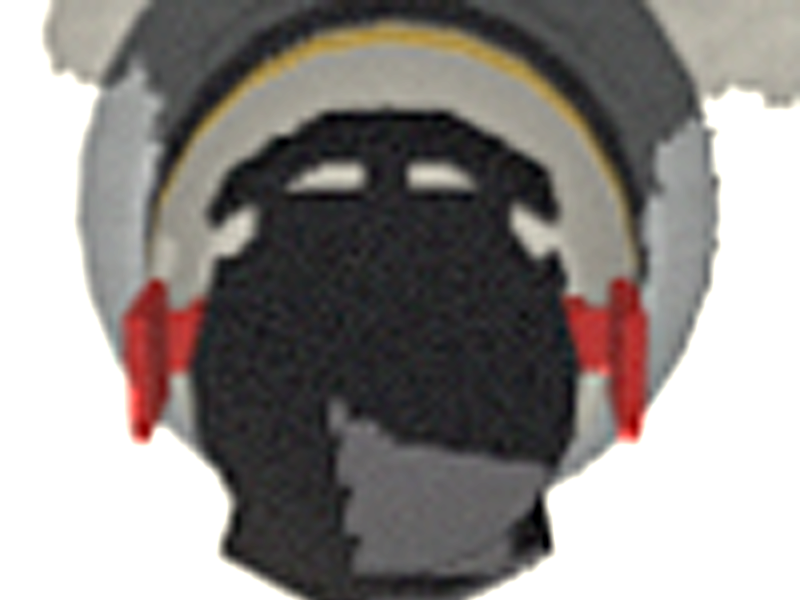

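```bash
python3 -m pendant '[5,2,-15,0.01,85, 5,2,-15,0,85, 0,0,-15,0,85, 0,0,-15,0,85, 0,0,-12,0,85, 0,0,0,0,85]'; python3 - <<'E'
from h import *
s=snap('wrist','w2')
E
```

```text
time: 2.72
tool_pos: [467.8, 221.9, 154.2]
tcp_rot: [-179.3, 0.3, 11.7]
ft_force: [-0.7, -0.8, -0.4]
finger_gap: 85.0
```

View pics/w2.png

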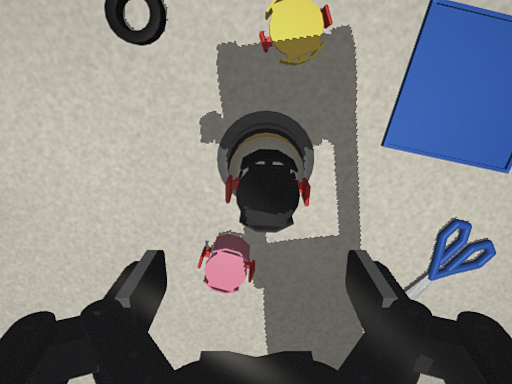

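Wrist view: the cap is centred at about (267,190), slightly left of the jaw midline. The pose drifted to y=222 and yaw=11.7, so I'll correct in small steps and watch.

```bash
python3 -m pendant '[3,-4,0,-0.015,85, 3,-4,0,-0.015,85]';python3 -m pendant '[0,0,0,0,85,0,0,0,0,85]'; python3 -m pendant '[0,0,0,0,85,0,0,0,0,85]'
```

```text
time: 2.93
tool_pos: [473.9, 215.2, 156.6]
tcp_rot: [-179.2, 0.2, 10.1]
ft_force: [-0.8, -0.0, 0.3]
finger_gap: 85.2
time: 3.1
tool_pos: [475.6, 214.7, 158.6]
tcp_rot: [-179.2, 0.0, 10.0]
ft_force: [0.0, 0.4, 0.9]
finger_gap: 85.0
time: 3.27
tool_pos: [476.7, 214.6, 160.1]
tcp_rot: [-179.2, -0.1, 9.9]
ft_force: [-0.4, -0.3, -0.8]
finger_gap: 85.1
```

Each idle row drifts about +0.6 mm in x and +0.8 mm in z, so I'll compensate for that.

```bash
python3 -m pendant '[-1,0,-9,0,85, -1,0,-9,0,85, -1,0,-9,0,85,-1,0,-9,0,85]'; python3 -m pendant '[-1,-0.5,-4,0,85,-0.5,0,-2,0,85]'
```

```text
time: 3.6
tool_pos: [474.3, 215.1, 124.0]
tcp_rot: [-179.1, -0.4, 9.9]
ft_force: [-1.1, -0.6, -0.5]
finger_gap: 85.0
time: 3.77
tool_pos: [470.4, 214.0, 113.8]
tcp_rot: [-179.2, -0.1, 9.9]
ft_force: [-0.1, 0.5, 0.5]
finger_gap: 85.3
```

```bash
python3 -m pendant '[2,-0.5,0,0,85,1,0,-1,0,85]'; python3 - <<'E'
from h import *
s=snap('wrist','w3');t=snap('side','s3');o=snap('top','t3')
c=cv2.resize(t['frame'][185:285,230:330],(400,400));d=cv2.resize(o['frame'][175:275,120:220],(400,400))
cv2.imwrite('pics/c3.png',np.clip(1.4*np.hstack([c,d]).astype(float),0,255).astype(np.uint8))
E
```

```text
time: 3.93
tool_pos: [472.2, 213.2, 111.2]
tcp_rot: [-179.2, 0.0, 10.0]
ft_force: [-0.2, -0.6, -0.2]
finger_gap: 85.0
```

View pics/c3.png

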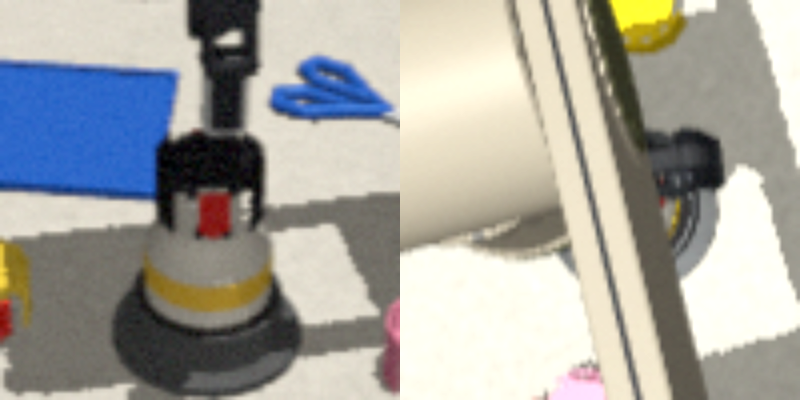

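View pics/w3.png

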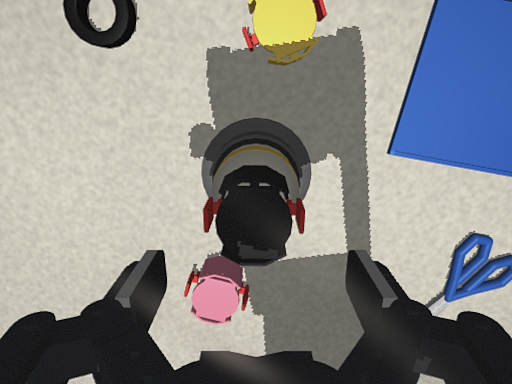

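Side crop: the finger is directly above the tab (215,100 over 215,212). Wrist: the tabs at (210,215) and (298,215) are centred between the jaws at u≈256. I'll descend.

```bash
python3 -m pendant '[0.5,0,-9,0,85, 0,0,-9,0,85, 0,0,-3,0,85]'; python3 -m pendant '[0,0,-1,0,85]'
```

```text
time: 4.33
tool_pos: [474.9, 213.9, 91.0]
tcp_rot: [-179.2, -0.3, 9.9]
ft_force: [-0.2, -0.3, -0.3]
finger_gap: 84.5
time: 4.42
tool_pos: [474.4, 213.7, 88.9]
tcp_rot: [-179.2, -0.2, 9.9]
ft_force: [0.5, -0.1, -0.4]
finger_gap: 84.5
```

```bash
python3 -m pendant '[-0.5,0,-1.5,0,64, -0.5,0,-1,0,64,-0.5,0,-1,0,64,-0.5,0,-1,0,64]' 30; python3 - <<'E'
from h import *
s=snap('wrist','w4');t=snap('side','s4')
c=cv2.resize(t['frame'][185:285,230:330],(500,500));d=cv2.resize(s['frame'][140:384,150:362],(434,500))
cv2.imwrite('pics/c4.png',np.clip(1.4*np.hstack([c,d[:,:290]]).astype(float),0,255).astype(np.uint8))
cv2.imwrite('pics/w4.png',np.clip(1.6*s['frame'].astype(float),0,255).astype(np.uint8))
E
```

```text
time: 4.75
tool_pos: [471.8, 213.6, 83.3]
tcp_rot: [-179.2, -0.1, 9.9]
ft_force: [1.0, 0.2, -0.1]
finger_gap: 63.8
```

View pics/c4.png

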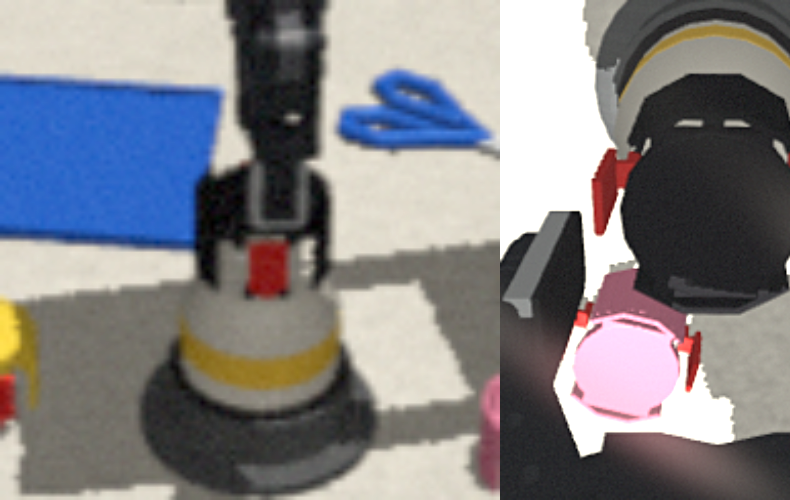

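View pics/w4.png

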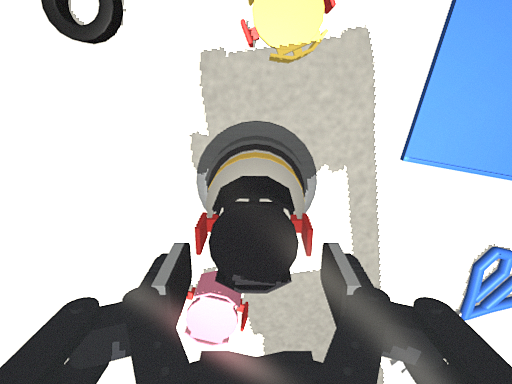

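The side crop shows the fingertip ending near (277,228), just above the visible tab (268,268). That looks higher than the reported TCP, so I'll measure the fingertip by depth before closing.

```bash
python3 - <<'E'
from h import *
s=load('w4');t=load('s4')
print('TCP in wrist',pix(s,(471.8,213.6,83.3)),'side',pix(t,(471.8,213.6,83.3)))
for v in range(205,250,2):
    print(v,[ (t['frame'][v,u].tolist(),pt(t,u,v).round(0).tolist()) for u in (281,285,)])
for (u,v) in ((183,247),(178,255),(342,250),(347,255),(170,290)): print(u,v,s['z_map'][v,u],pt(s,u,v).round(0))
for z in (80,90,100,110): print(z,pix(s,(471.8+32*.17,213.6-32*.985,z)),pix(s,(471.8-32*.17,213.6+32*.985,z)))
E
```

```text
TCP in wrist (np.float64(253.81265931815534), np.float64(220.93268479851525)) side (np.float64(282.259045383454), np.float64(236.93921484012546))
205 [([24, 17, 22], [472.0, 272.0, 201.0]), ([24, 28, 26], [464.0, 278.0, 205.0])]
207 [([23, 16, 14], [471.0, 272.0, 196.0]), ([18, 18, 19], [464.0, 278.0, 200.0])]
209 [([18, 7, 8], [471.0, 275.0, 194.0]), ([0, 3, 1], [465.0, 256.0, 182.0])]
211 [([15, 15, 11], [471.0, 277.0, 190.0]), ([22, 23, 16], [464.0, 269.0, 186.0])]
213 [([5, 6, 13], [471.0, 275.0, 185.0]), ([20, 19, 18], [464.0, 274.0, 184.0])]
215 [([26, 25, 23], [471.0, 276.0, 181.0]), ([18, 15, 22], [463.0, 275.0, 181.0])]
217 [([53, 51, 54], [472.0, 255.0, 162.0]), ([5, 11, 11], [464.0, 260.0, 166.0])]
219 [([75, 75, 78], [472.0, 253.0, 156.0]), ([18, 19, 21], [464.0, 255.0, 158.0])]
221 [([78, 78, 79], [472.0, 253.0, 152.0]), ([23, 26, 22], [464.0, 260.0, 157.0])]
223 [([73, 72, 74], [472.0, 251.0, 145.0]), ([23, 22, 18], [464.0, 258.0, 150.0])]
225 [([68, 69, 69], [472.0, 255.0, 143.0]), ([10, 5, 10], [464.0, 256.0, 145.0])]
227 [([71, 74, 72], [472.0, 252.0, 136.0]), ([22, 
[... 942 characters left out ...]
183 247 143.23161 [477. 246. 138.]
178 255 136.97414 [477. 247. 145.]
342 250 296.0865 [421. 122.   1.]
347 255 144.63718 [486. 172. 137.]
170 290 117.099014 [475. 244. 166.]
80 (np.float64(304.0826840474016), np.float64(219.24778654940516)) (np.float64(203.94227066128673), np.float64(218.43171476830625))
90 (np.float64(306.2517449719107), np.float64(225.83669851894228)) (np.float64(201.15223843836594), np.float64(224.9534121777653))
100 (np.float64(308.647376685592), np.float64(233.1138599368265)) (np.float64(198.07202189599573), np.float64(232.1534151311073))
110 (np.float64(311.3070353613781), np.float64(241.19305065284388)) (np.float64(194.65386554412203), np.float64(240.14335203649674))
```

Two cameras agree that the fingertips are at z≈132–138, while the reported TCP z is 83. I'll compare the state with the wrist camera pose over time.

```bash
python3 - <<'E'
from h import *
T={'wrist0':(135.93,583.9,191.46),'wrist1':(463.2,209.4,228.7),'w2':(467.8,221.9,154.2),'w3':(472.2,213.2,111.2),'w4':(471.8,213.6,83.3)}
for k in T:
    s=load(k);V=s['view'];c=-V[:3,:3].T@V[:3,3];print(k,c.round(1),(c-T[k]).round(1),'fwd',V[2,:3].round(3))
x=sensors.sense();print(x)
E
```

```text
wrist0 [ 57.9 601.4 373.4] [-78.   17.5 181.9] fwd [ 0.304 -0.073 -0.95 ]
wrist1 [544.3 219.9 410.3] [ 81.1  10.5 181.6] fwd [-0.317 -0.044 -0.948]
w2 [548.4 235.1 335.8] [ 80.6  13.2 181.6] fwd [-0.315 -0.053 -0.948]
w3 [552.4 223.6 293.1] [ 80.2  10.4 181.9] fwd [-0.312 -0.042 -0.949]
w4 [551.5 223.8 265.4] [ 79.7  10.2 182.1] fwd [-0.31  -0.041 -0.95 ]
{'time': 4.85, 'joint_pos': array([ 18.05476967,  -1.01240979, 105.73252543,   0.82761685,
        75.06133801,  97.91070564]), 'qd': array([ 0.03705806, -0.10336222, -0.40301836, -0.01312894,  0.10158859,
       -0.08308633]), 'joint_efforts': array([ 3.32222058e-03, -4.64473164e+01, -4.73669994e+01,  1.00321951e-01,
       -7.83012807e-02,  7.06593870e-03]), 'tool_pos': array([471.65922005, 213.52887621,  83.1889133 ]), 'tcp_rot': array([-1.79177289e+02, -1.04827817e-01,  9.93148596e+00]), 'ft_force': array([-0.81893933,  0.43303377,  0.36552753]), 'wrist_torque': array([-0.05962405,  0.09116953, -0.06347809]), 'finger_gap': 63.94961642823532}
```

```bash
python3 - <<'E'
from h import *
t=load('s4');cv2.imwrite('pics/c5.png',np.clip(1.8*cv2.resize(t['frame'][60:260,200:400],(600,600),interpolation=cv2.INTER_CUBIC).astype(float),0,255).astype(np.uint8))
E
```

```text
(no output)
```

View pics/c5.png

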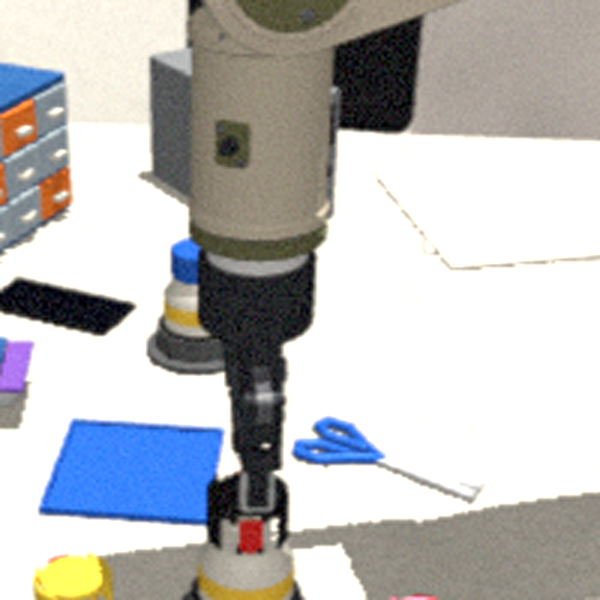

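The arm-to-camera relation is constant, and the side and wrist depths agree with each other, yet the tips look about 45 mm above the reported TCP. A cheap physical test: close gently. If the pads are at the tabs they must stop at about 50 mm; if they are above the cap they will pass freely.

```bash
python3 -m pendant '[0.5,0,0,0,56,0,0,-1,0,50,0,0,-1,0,44,0,0,-1,0,44]' 20; python3 - <<'E'
from h import *
s=snap('wrist','w5');t=snap('side','s5');
c=cv2.resize(t['frame'][185:285,230:330],(400,400));d=cv2.resize(s['frame'][140:384,150:362],(348,400))
cv2.imwrite('pics/c6.png',np.clip(1.6*np.hstack([c,d]).astype(float),0,255).astype(np.uint8))
E
```

```text
time: 5.18
tool_pos: [472.9, 213.8, 81.0]
tcp_rot: [-179.2, -0.2, 9.9]
ft_force: [0.1, 0.3, -0.4]
finger_gap: 44.3
```

View pics/c6.png

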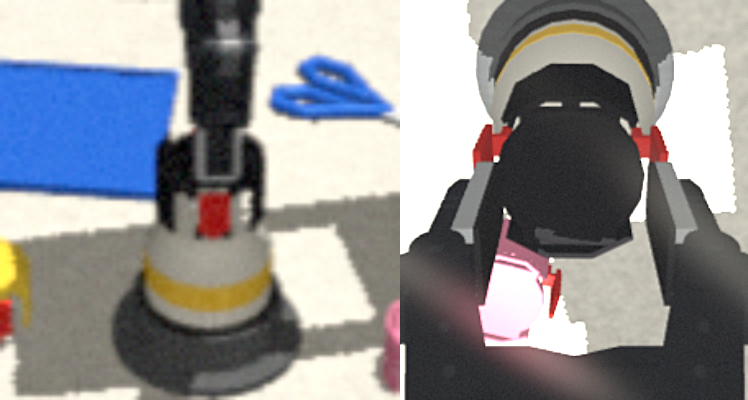

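The jaws closed freely to 44 mm, so the tips really are above the cap and the reported TCP is too low. I'll measure the tip height now.

```bash
python3 - <<'E'
from h import *
t=load('s5');s=load('w5')
for v in range(222,236): print(v,t['frame'][v,284].tolist(),pt(t,284,v).round(0),pt(t,286,v).round(0))
for u,v in ((203,240),(198,247),(310,240),(315,247)): print(pt(s,u,v).round(0), s['frame'][v,u])
E
```

```text
222 [30, 27, 28] [467. 247. 145.] [463. 247. 146.]
223 [14, 15, 16] [467. 248. 143.] [463. 249. 144.]
224 [26, 24, 25] [467. 248. 141.] [463. 246. 140.]
225 [22, 19, 19] [467. 246. 137.] [463. 247. 138.]
226 [23, 18, 17] [467. 247. 135.] [463. 244. 134.]
227 [22, 23, 25] [466. 248. 134.] [462. 249. 135.]
228 [26, 25, 27] [466. 251. 133.] [462. 248. 132.]
229 [75, 77, 77] [467. 242. 125.] [463. 240. 123.]
230 [38, 36, 35] [467. 235. 117.] [463. 236. 118.]
231 [22, 26, 26] [467. 237. 116.] [463. 237. 116.]
232 [64, 68, 73] [467. 229. 108.] [463. 226. 106.]
233 [40, 44, 89] [466. 244. 116.] [463. 242. 115.]
234 [15, 15, 92] [466. 246. 115.] [462. 244. 114.]
235 [5, 5, 90] [466. 245. 112.] [462. 244. 112.]
[479. 239. 128.] [88 89 86]
[479. 240. 135.] [85 87 85]
[488. 188. 127.] [90 92 90]
[488. 187. 134.] [88 90 90]
```

Tip z is about 126 at 44 mm opening with 81 reported, so the offset is about 45 mm. For the grip (tips at about 92) the reported z should be about 46. I'll open and descend stepwise.

```bash
python3 -m pendant '[0,0,0,0,80,0,0,0,0,80,0,0,-1,0,80,0,0,-1,0,80]' 20; python3 -m pendant '[0,0,-8,0,80,0,0,-8,0,80,0,0,-4,0,80]'
```

```text
time: 5.62
tool_pos: [472.8, 213.8, 78.8]
tcp_rot: [-179.2, -0.2, 9.9]
ft_force: [0.7, 0.4, 1.5]
finger_gap: 79.9
time: 5.87
tool_pos: [473.6, 214.0, 58.0]
tcp_rot: [-179.1, -0.3, 9.9]
ft_force: [0.0, 0.5, 0.4]
finger_gap: 79.8
```

```bash
python3 - <<'E'
from h import *
s=snap('wrist','w6');t=snap('side','s6');print(sensors.sense()['tool_pos'],sensors.sense()['ft_force'])
c=cv2.resize(t['frame'][185:285,230:330],(400,400));d=cv2.resize(s['frame'][140:384,150:362],(348,400))
cv2.imwrite('pics/c7.png',np.clip(1.6*np.hstack([c,d]).astype(float),0,255).astype(np.uint8))
E
```

```text
[473.01142703 213.78754856  57.76640235] [-0.87983341 -0.14386074  0.37081242]
```

View pics/c7.png

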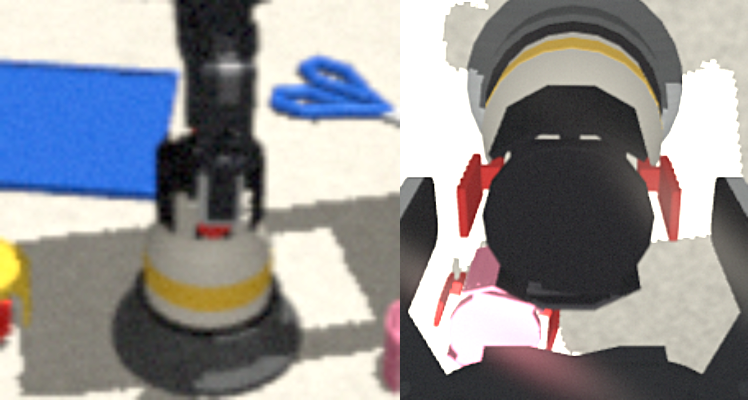

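Side crop: the finger now covers most of the tab, with a red strip left at (213,230). Wrist: the tabs are centred between the pads. I'll check finger alignment against the cap's y-axis line.

```bash
python3 - <<'E'
from h import *
t=load('s6')
print(pix(t,(473.5-50*.174,213.3+50*.985,105)),pix(t,(473.5-31*.174,213.3+31*.985,105)))
v=236; print([(u,t['frame'][v,u].sum().item(),pt(t,u,v).round(0).tolist()) for u in range(276,296)])
E
```

```text
(np.float64(283.9809009469588), np.float64(243.13128395566127)) (np.float64(283.0685123263343), np.float64(237.36961645577028))
[(276, 255, [485.0, 212.0, 84.0]), (277, 284, [483.0, 212.0, 84.0]), (278, 288, [480.0, 221.0, 90.0]), (279, 261, [478.0, 223.0, 92.0]), (280, 236, [473.0, 261.0, 121.0]), (281, 203, [471.0, 264.0, 123.0]), (282, 70, [469.0, 265.0, 124.0]), (283, 69, [467.0, 269.0, 127.0]), (284, 55, [465.0, 264.0, 123.0]), (285, 72, [463.0, 261.0, 122.0]), (286, 70, [461.0, 261.0, 122.0]), (287, 74, [459.0, 265.0, 125.0]), (288, 107, [457.0, 265.0, 125.0]), (289, 206, [455.0, 263.0, 124.0]), (290, 292, [454.0, 256.0, 119.0]), (291, 365, [454.0, 208.0, 83.0]), (292, 314, [452.0, 207.0, 83.0]), (293, 96, [449.0, 233.0, 102.0]), (294, 46, [447.0, 229.0, 99.0]), (295, 191, [445.0, 225.0, 97.0])]
```

Aligned within about 1 mm. I'll descend the last 11 mm and close.

```bash
python3 -m pendant '[0.5,0,-5,0,80,0.3,0,-5,0,80,0,0,-2,0,76]' 20; python3 -m pendant '[0,0,-1,0,66,0,0,-1,0,60,0,0,-0.5,0,54,0,0,-0.5,0,48]' 25;  python3 -m pendant '[0,0,0,0,45,0,0,0,0,45]' 35
```

```text
time: 6.22
tool_pos: [474.2, 213.9, 45.0]
tcp_rot: [-179.2, -0.3, 9.9]
ft_force: [0.8, -0.3, 0.2]
finger_gap: 76.3
time: 6.55
tool_pos: [474.7, 214.9, 42.9]
tcp_rot: [-179.1, -0.3, 9.9]
ft_force: [-6.4, -1.1, 6.9]
finger_gap: 49.1
time: 6.72
tool_pos: [474.7, 215.2, 43.6]
tcp_rot: [-179.1, -0.3, 10.0]
ft_force: [-0.8, -0.1, -0.6]
finger_gap: 48.5
```

```bash
python3 - <<'E'
from h import *
s=snap('wrist','w8');t=snap('side','s8');x=sensors.sense();print(x['tool_pos'],x['tcp_rot'],x['ft_force'],x['wrist_torque'],x['finger_gap'],x['joint_pos'])
c=cv2.resize(t['frame'][185:285,230:330],(400,400));d=cv2.resize(s['frame'][140:384,150:362],(348,400))
cv2.imwrite('pics/c8.png',np.clip(1.6*np.hstack([c,d]).astype(float),0,255).astype(np.uint8))
E
```

```text
[474.6587108  215.18712203  43.38905427] [-179.05574129   -0.31969854    9.95114265] [-0.76674785  0.10076932  0.22211647] [0.10637309 0.06564238 0.0236217 ] 48.620439756351146 [ 18.05609496   1.91093578 107.25467205   0.94455891  70.38721278
  97.78873138]
```

View pics/c8.png

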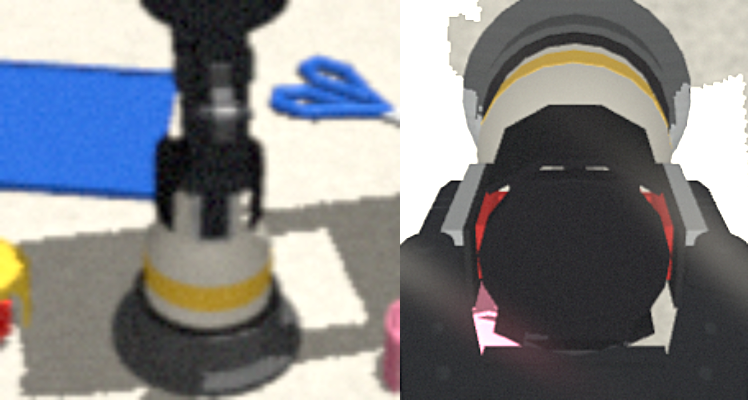

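Wrist: the pads are on both tabs and the tabs are pushed in, with the gap at 48.5 mm against about 50 expected for fully in. Now I'll turn anticlockwise in small steps and watch the wrist torque.

```bash
cat > st.py <<'E'
from bench import sensors
x=sensors.sense();print('T',x['wrist_torque'].round(2),'F',x['ft_force'].round(1),'yaw',x['tcp_rot'][2].round(2),x['tool_pos'].round(1),x['finger_gap'].round(1))
E
for i in 1; do python3 -m pendant '[0,0,0,0.02,45,0,0,0,0.02,45]' 35 >/dev/null; python3 st.py; python3 -m pendant '[0,0,0,0.03,45,0,0,0,0.03,45]' >/dev/null; python3 st.py; done
```

```text
Traceback (most recent call last):
  File "st.py", line 2, in <module>
    x=sensors.sense();print('T',x['wrist_torque'].round(2),'F',x['ft_force'].round(1),'yaw',x['tcp_rot'][2].round(2),x['tool_pos'].round(1),x['finger_gap'].round(1))
                                                                                                                                            ^^^^^^^^^^^^^^^^^^^^^
AttributeError: 'float' object has no attribute 'round'
Traceback (most recent call last):
  File "st.py", line 2, in <module>
    x=sensors.sense();print('T',x['wrist_torque'].round(2),'F',x['ft_force'].round(1),'yaw',x['tcp_rot'][2].round(2),x['tool_pos'].round(1),x['finger_gap'].round(1))
                                                                                                                                            ^^^^^^^^^^^^^^^^^^^^^
AttributeError: 'float' object has no attribute 'round'
```

```bash
sed -i "s/x\['finger_gap'\].round(1)/round(float(x['finger_gap']),1)/" st.py; python3 st.py; python3 -m pendant '[0,0,0,0.03,45,0,0,0,0.03,45]' >/dev/null; python3 st.py
```

```text
T [ 0.19  0.12 -0.05] F [-0.4  1.8  0.8] yaw 16.09 [474.7 215.3  43.2] 48.2
T [ 0.16 -0.01  0.03] F [-0.1  2.   0.1] yaw 19.86 [474.8 215.5  43.2] 48.7
```

```bash
python3 -m pendant '[0,0,0,0.04,45,0,0,0,0.04,45]' >/dev/null; python3 st.py; python3 -m pendant '[0,0,0,0.04,45]' >/dev/null; python3 st.py; python3 -m pendant '[0,0,0,0.03,45]' >/dev/null; python3 st.py;python3 - <<'E'
from h import *
s=snap('wrist','w9')
cv2.imwrite('pics/c9.png',np.clip(1.6*s['frame'].astype(float),0,255).astype(np.uint8))
E
```

```text
T [ 0.32  0.02 -0.02] F [-0.2  1.2 -0. ] yaw 24.79 [475.1 216.   43.3] 48.2
T [0.21 0.21 0.05] F [-1.7  0.7 -0.2] yaw 27.28 [475.2 216.2  43.3] 48.7
T [ 0.09  0.26 -0.03] F [-1.9  0.6  1. ] yaw 29.2 [475.1 216.2  43.2] 48.6
```

View pics/c9.png

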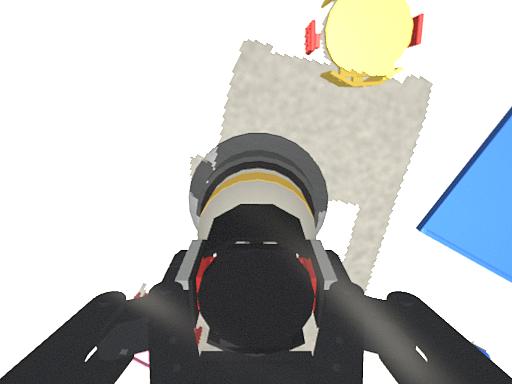

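Wrist view: the red tabs at (205,270) and (310,270) are still squeezed between the pads and turning with them, with no torque. From here I'll go in single small rows, checking each.

```bash

python3 -m pendant '[-0.3,-0.4,0,0.025,45]' >/dev/null; python3 st.py
python3 -m pendant '[-0.3,-0.4,0,0.025,45]' >/dev/null; python3 st.py
python3 -m pendant '[-0.2,-0.4,0,0.025,45]' >/dev/null; python3 st.py
python3 -m pendant '[0,-0.2,0,0.025,45]' >/dev/null; python3 st.py
python3 -m pendant '[0,-0.2,0,0.025,45]' >/dev/null; python3 st.py
```

```text
T [ 0.4   0.03 -0.06] F [-0.5  2.5  0.5] yaw 30.76 [474.8 216.1  43.3] 48.1
T [ 0.39 -0.07 -0.04] F [-0.4  3.1 -0.2] yaw 32.29 [474.7 216.   43.3] 48.5
T [ 0.51 -0.02 -0.07] F [ 0.   3.1 -1.3] yaw 33.8 [474.7 216.1  43.3] 48.7
T [ 0.26  0.13 -0.03] F [-0.   2.7 -0.3] yaw 35.31 [474.7 216.2  43.3] 48.2
T [ 0.28  0.16 -0.06] F [-1.9  1.2  1.3] yaw 36.83 [474.7 216.3  43.3] 48.5
```

```bash
echo "import sys; sys.exit(abs(x['wrist_torque'][2])>0.17)" >> st.py
P="python3 st.py"
python3 -m pendant '[0,-0.3,0,0.025,45]' >/dev/null; $P &&
python3 -m pendant '[0,-0.3,0,0.025,45]' >/dev/null; $P &&
python3 -m pendant '[0,-0.3,0,0.025,45]' >/dev/null && $P &&
python3 -m pendant '[0,-0.3,0,0.025,45]' >/dev/null && $P &&
python3 -m pendant '[0,-0.3,0,0.025,45]' >/dev/null && $P &&
python3 -m pendant '[0,-0.3,0,0.025,45]' >/dev/null && $P &&
python3 -m pendant '[0,-0.3,0,0.025,45]' >/dev/null && $P &&
python3 -m pendant '[0,-0.3,0,0.025,45]' >/dev/null && $P
```

```text
T [ 0.33  0.19 -0.11] F [-1.5  2.5  0.8] yaw 38.34 [474.6 216.3  43.3] 48.3
T [ 0.33  0.19 -0.11] F [-1.5  2.5  0.8] yaw 38.34 [474.6 216.3  43.3] 48.3False
False
```

```bash
sed -i 's/sys.exit(\(.*\))$/sys.exit(int(\1))/' st.py
P="python3 st.py"
python3 -m pendant '[0,-0.3,0,0.025,45]' >/dev/null && $P &&
python3 -m pendant '[0,-0.3,0,0.025,45]' >/dev/null && $P &&
python3 -m pendant '[0,-0.3,0,0.025,45]' >/dev/null && $P &&
python3 -m pendant '[0,-0.3,0,0.025,45]' >/dev/null && $P &&
python3 -m pendant '[0,-0.3,0,0.025,45]' >/dev/null && $P &&
python3 -m pendant '[0,-0.3,0,0.025,45]' >/dev/null && $P
```

```text
T [0.31 0.16 0.03] F [-0.7  2.5  0.3] yaw 39.86 [474.6 216.2  43.3] 48.1
T [0.28 0.17 0.01] F [0.2 2.3 0.1] yaw 41.38 [474.5 216.2  43.3] 48.7
T [0.18 0.19 0.03] F [-1.5  2.2  1. ] yaw 42.89 [474.5 216.1  43.3] 48.3
T [0.13 0.13 0.01] F [-0.7  1.   1.8] yaw 44.41 [474.4 215.9  43.3] 48.2
T [0.12 0.14 0.02] F [-1.   0.   0.4] yaw 45.93 [474.4 215.6  43.3] 48.1
T [ 0.38  0.12 -0.02] F [-1.8  2.3 -0.5] yaw 47.44 [474.4 215.5  43.3] 48.6
```

```bash

P="python3 st.py"
python3 -m pendant '[0,-0.3,0,0.025,45]' >/dev/null && $P &&
python3 -m pendant '[0,-0.3,0,0.025,45]' >/dev/null && $P &&
python3 -m pendant '[0,-0.3,0,0.025,45]' >/dev/null && $P &&
python3 -m pendant '[0,-0.2,0,0.025,45]' >/dev/null && $P &&
python3 -m pendant '[0,-0.2,0,0.025,45]' >/dev/null && $P &&
python3 -m pendant '[0,-0.2,0,0.025,45]' >/dev/null && $P &&
python3 -m pendant '[0,-0.2,0,0.025,45]' >/dev/null && $P &&
python3 -m pendant '[0,-0.2,0,0.025,45]' >/dev/null && $P &&
python3 -m pendant '[0,-0.2,0,0.025,45]' >/dev/null && $P &&
python3 -m pendant '[0,-0.2,0,0.025,45]' >/dev/null && $P
```

```text
T [ 0.42  0.1  -0.04] F [-0.8  2.7  0.1] yaw 48.95 [474.4 215.6  43.3] 48.5
T [ 0.39  0.16 -0.04] F [-1.2  3.   0.1] yaw 50.47 [474.4 215.6  43.3] 48.3
T [ 0.43  0.17 -0.1 ] F [-1.3  2.9  0.7] yaw 51.98 [474.4 215.7  43.3] 48.0
T [ 0.24  0.19 -0.09] F [-0.9  3.1  0.3] yaw 53.49 [474.3 215.9  43.3] 48.3
T [ 0.24  0.18 -0.05] F [-1.4  1.8  0.9] yaw 55.01 [474.2 216.1  43.3] 48.3
T [ 0.24  0.19 -0.04] F [-1.4  1.6  0.1] yaw 56.53 [474.1 216.1  43.3] 48.5
T [ 0.26  0.14 -0.02] F [-0.2  2.7  0.8] yaw 58.04 [474.  216.1  43.3] 48.4
T [ 0.27  0.22 -0.02] F [-2.2  1.9  1.1] yaw 59.56 [474.  216.1  43.3] 48.6
T [ 0.26  0.41 -0.1 ] F [-3.7  2.4  1.7] yaw 61.07 [473.8 216.1  43.3] 48.1
T [ 0.26  0.5  -0.01] F [-3.1  2.   2.5] yaw 62.59 [473.4 216.1  43.3] 48.6
```

```bash

P="python3 st.py"
python3 -m pendant '[0.2,-0.2,0,0.025,45]' >/dev/null && $P &&
python3 -m pendant '[0.2,-0.2,0,0.025,45]' >/dev/null && $P &&
python3 -m pendant '[0.2,-0.2,0,0.025,45]' >/dev/null && $P &&
python3 -m pendant '[0.2,-0.2,0,0.025,45]' >/dev/null && $P &&
python3 -m pendant '[0.2,-0.2,0,0.025,45]' >/dev/null && $P &&
python3 -m pendant '[0.2,-0.2,0,0.025,45]' >/dev/null && $P &&
python3 -m pendant '[0.2,-0.2,0,0.025,45]' >/dev/null && $P &&
python3 -m pendant '[0.2,-0.2,0,0.025,45]' >/dev/null && $P
```

```text
T [ 0.31  0.71 -0.09] F [-4.   0.9  3.1] yaw 64.11 [473.1 216.2  43.3] 48.7
T [ 0.19  0.43 -0.16] F [-3.   0.7  2.7] yaw 65.62 [472.7 216.2  43.3] 48.3
T [ 0.19  0.33 -0.23] F [-1.7  1.4  1.1] yaw 67.12 [472.6 216.2  43.3] 48.4
```

Torque is building steadily (−0.09, −0.16, −0.23 N·m), possibly the stop. I'll creep on.

```bash
python3 -m pendant '[0.2,-0.2,0,0.015,45]' >/dev/null; python3 st.py; python3 -m pendant '[0,0,0,0.01,45]' >/dev/null; python3 st.py;python3 -m pendant '[0,0,0,0.01,45]' >/dev/null; python3 st.py
```

```text
T [ 0.32  0.31 -0.37] F [-2.1  1.4  2.2] yaw 68.06 [472.6 216.2  43.3] 48.3
T [ 0.06  0.2  -0.38] F [-0.7  0.4  0.8] yaw 68.67 [472.5 216.3  43.3] 48.3
T [ 0.13  0.2  -0.38] F [-2.   0.5  1.2] yaw 69.25 [472.5 216.3  43.4] 48.7
```

That is a clear stop: −0.38 N·m at a turn of about 58°, under the 0.55 limit. I'll ease off slightly to unload the jar while staying at the stop, then start the lift gently.

```bash
python3 -m pendant '[0.2,-0.3,0,-0.02,45]' >/dev/null; python3 st.py; python3 -m pendant '[0,0,1,0,45]' >/dev/null; python3 st.py;python3 -m pendant '[0,0,1,0,45]' >/dev/null; python3 st.py; python3 -m pendant '[0,0,1,0,45]' >/dev/null; python3 st.py
```

```text
T [ 0.59  0.52 -0.28] F [-2.7  3.8  1.5] yaw 68.11 [472.6 216.2  43.3] 48.4
T [ 0.33 -0.47 -0.31] F [  3.2   2.4 -10.4] yaw 67.99 [472.3 216.2  43.8] 48.0
T [ 0.5  -0.7  -0.33] F [  4.6   2.7 -10.5] yaw 67.95 [472.2 216.1  43.9] 48.4
T [ 0.54 -0.63 -0.29] F [  3.4   2.7 -10.8] yaw 67.91 [472.2 216.1  44. ] 48.1
```

It moved only 0.7 mm with −10 N, likely friction from the remaining stop torque. I'll unload further, still within 6° of the stop, and retry.

```bash
python3 -m pendant '[0,0,0,-0.02,45]' >/dev/null; python3 st.py;  python3 -m pendant '[0,0,0,-0.01,45]' >/dev/null; python3 st.py; python3 -m pendant '[0,0,1,0,45]' >/dev/null; python3 st.py;python3 -m pendant '[0,0,1,0,45]' >/dev/null; python3 st.py
```

```text
T [ 0.46 -0.13 -0.22] F [ 0.6  3.7 -0.7] yaw 66.75 [472.4 216.1  43.8] 48.4
T [ 0.34  0.04 -0.16] F [ 0.1  2.1 -2.1] yaw 66.08 [472.5 216.2  43.8] 48.5
T [ 0.17 -0.22 -0.14] F [-0.1  1.8 -4.6] yaw 66.02 [472.3 216.   44.4] 48.1
T [ 0.24 -0.36 -0.11] F [ 1.2  1.8 -6.2] yaw 66.02 [472.2 215.8  45.2] 48.1
```

```bash
python3 -m pendant '[0.1,0,1,0,45]' >/dev/null; python3 st.py;python3 -m pendant '[0.1,0,1,0,45]' >/dev/null; python3 st.py;python3 -m pendant '[0.1,0,1,0,45]' >/dev/null; python3 st.py
```

```text
T [ 0.21 -0.22 -0.16] F [ 0.8  1.9 -5.3] yaw 66.02 [472.1 215.5  46. ] 48.6
T [ 0.19 -0.18 -0.15] F [ 1.6  2.1 -4.7] yaw 66.03 [471.9 215.3  46.9] 48.3
T [ 0.25 -0.19 -0.12] F [ 1.4  1.7 -6.1] yaw 66.04 [471.9 215.1  47.8] 48.1
```

```bash
python3 -m pendant '[0.3,0.2,1.5,0,45]' >/dev/null; python3 st.py;python3 -m pendant '[0.3,0.2,1.5,0,45,0.3,0.2,1.5,0,45]' >/dev/null; python3 st.py; python3 - <<'E'
from h import *
s=snap('wrist','w10');t=snap('side','s10')
c=cv2.resize(t['frame'][185:285,230:330],(400,400));d=cv2.resize(s['frame'][140:384,150:362],(348,400))
cv2.imwrite('pics/c10.png',np.clip(1.8*np.hstack([c,d]).astype(float),0,255).astype(np.uint8))
E
```

```text
T [ 0.14 -0.16 -0.16] F [ 0.2  0.9 -6.1] yaw 66.04 [471.9 215.   49.1] 48.0
T [ 0.08 -0.01 -0.08] F [ 0.5  0.8 -4.9] yaw 66.04 [471.8 215.   51.9] 48.4
```

View pics/c10.png

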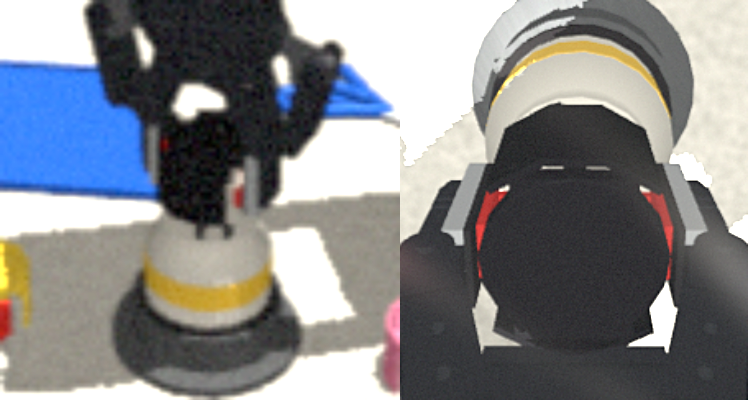

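Wrist: the cap is unchanged relative to the pads and the jar has receded. Side: the cap's bottom is now above the shoulder, with pegs showing at (210,230). The lift is working, so I'll continue.

```bash
python3 -m pendant '[0.3,0.2,2,0,45,0.3,0.2,2,0,45,0.3,0.2,2,0,45]' >/dev/null; python3 st.py;python3 -m pendant '[0.3,0.2,3,0,45,0.3,0.2,3,0,45,0.3,0.2,3,0,45]' >/dev/null; python3 st.py; python3 -m pendant '[0,0,3,0,45,0,0,3,0,45,0,0,3,0,45]' >/dev/null; python3 st.py;  python3 -m pendant '[0,0,3,0,45,0,0,3,0,45,0,0,3,0,45]' >/dev/null; python3 st.py; python3 -m pendant '[0,0,3,0,45,0,0,3,0,45,0,0,3,0,45]' >/dev/null; python3 st.py
```

```text
T [-0.03  0.02  0.  ] F [-0.1  0.8 -0.7] yaw 66.07 [473.1 215.6  59.3] 48.0
T [-0.01 -0.02  0.04] F [-0.4 -0.1 -1.3] yaw 66.09 [474.9 216.7  70.3] 48.2
T [-0.01  0.03 -0.01] F [-0.1 -0.3 -1. ] yaw 66.09 [476.3 217.   81.6] 48.2
T [-0.02  0.04 -0.01] F [-0.2  0.3 -1.3] yaw 66.08 [476.9 217.   92.2] 48.4
T [-0.03 -0.05 -0.  ] F [-0.5  0.4 -0.6] yaw 66.08 [477.  216.9 102.2] 48.2
```

The cap is off: the force is only about −1 N (its weight) and the torque is zero. I'll carry it to the tray.

```bash
python3 -m pendant '[9,-16,1,0,45,9,-16,0,0,45,9,-16,0,0,45,9,-16,0,0,45,9,-16,0,0,45,9,-16,0,0,45,9,-16,0,0,45,9,-16,0,0,45,9,-16,0,0,45,9,-16,0,0,45,7,-12,0,0,45,0,0,0,0,45]' >/dev/null; python3 st.py; python3 - <<'E'
from h import *
s=snap('wrist','w11');t=snap('side','s11')
c=cv2.resize(t['frame'][130:290,190:330],(400,457));d=cv2.resize(s['frame'],(400,300));o=np.zeros((457,800,3),np.uint8);o[:,:400]=c;o[:300,400:]=d
cv2.imwrite('pics/c11.png',np.clip(1.5*o.astype(float),0,255).astype(np.uint8))
E
```

```text
T [ 0.   -0.03  0.01] F [ 0.4 -0.5 -0.6] yaw 66.29 [577.6  37.8 106.3] 48.0
```

View pics/c11.png

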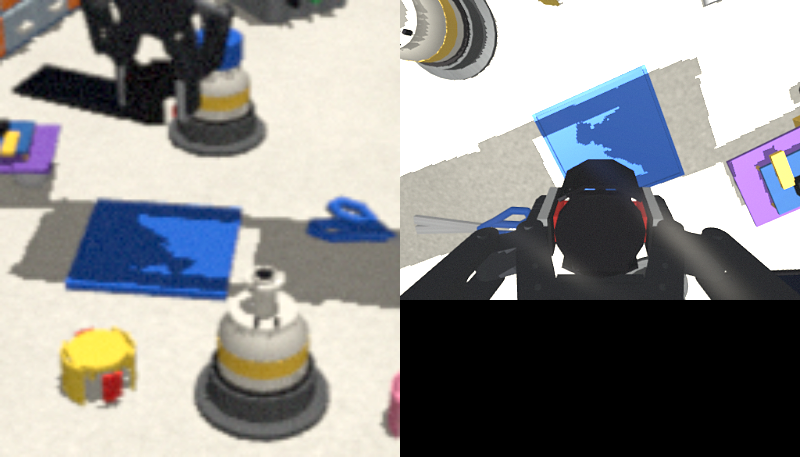

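The side view shows the open neck at (265,280) with the jar standing in its holder. Wrist: the cap is still gripped between the red tabs. I'll centre over (584,26) and go down; the cap's edge should meet the tray floor at a reported z of about −38.

```bash
python3 -m pendant '[2,-4,-12,0,45,2,-4,-12,0,45,2,-4,-12,0,45,0,0,-12,0,45,0,0,-12,0,45,0,0,-12,0,45,0,0,-12,0,45,0,0,-8,0,45]' >/dev/null; python3 st.py; python3 -m pendant '[0,0,-4,0,45,0,0,-1,0,45]'
```

```text
T [-0.01 -0.03 -0.02] F [-0.2  1.  -0.4] yaw 66.57 [580.4  30.7   3.9] 48.2
time: 14.48
tool_pos: [577.9, 31.1, -5.0]
tcp_rot: [-178.0, -0.9, 66.6]
ft_force: [0.8, 0.0, -1.2]
finger_gap: 48.4
```

```bash
python3 -m pendant '[4,-3,-4,0,45,3,-2,-4,0,45,0,0,-3,0,45]'; python3 - <<'E'
from h import *
s=snap('top','t12');t=snap('side','s12')
c=cv2.resize(t['frame'][150:270,180:320],(400,343));d=cv2.resize(s['frame'][130:250,190:310],(400,343));o=np.hstack([c,d])
cv2.imwrite('pics/c12.png',np.clip(1.5*o.astype(float),0,255).astype(np.uint8))
E
```

```text
time: 14.73
tool_pos: [586.7, 25.7, -15.7]
tcp_rot: [-178.1, -0.9, 66.6]
ft_force: [1.2, 0.1, -0.8]
finger_gap: 48.2
```

View pics/c12.png

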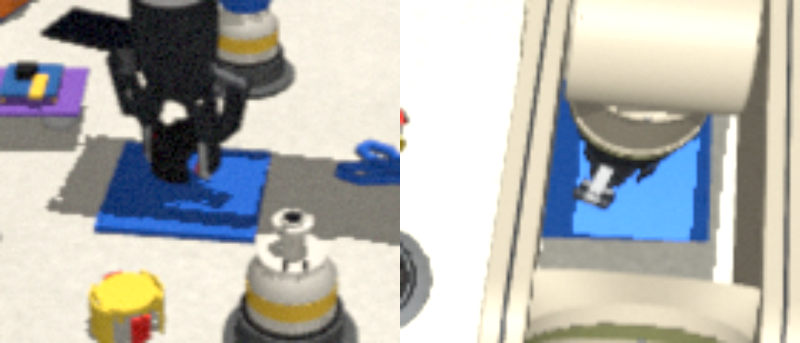

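The side view shows the cap over the middle of the tray, at about (182,165). I'll lower it gently until contact.

```bash
python3 -m pendant '[-1,0,-5,0,45,-1,0,-4,0,45,0,0,-3,0,45]'>/dev/null; python3 st.py; python3 -m pendant '[0,0,-3,0,45]'>/dev/null; python3 st.py; python3 -m pendant '[0,0,-2,0,45]'>/dev/null; python3 st.py
```

```text
T [-0.02  0.05 -0.01] F [-0.1  0.  -0.7] yaw 66.59 [585.4  25.8 -27.1] 48.2
T [ 0.   -0.01 -0.04] F [ 0.  -0.5 -0.6] yaw 66.6 [585.4  25.9 -30.4] 48.5
T [-0.04 -0.01  0.03] F [-0.8  0.7 -0.4] yaw 66.6 [585.1  25.9 -32.8] 48.3
```

```bash
python3 -m pendant '[0,0,-2,0,45]'>/dev/null; python3 st.py; python3 -m pendant '[0,0,-1,0,45]'>/dev/null; python3 st.py; python3 -m pendant '[0,0,-1,0,45]'>/dev/null; python3 st.py
```

```text
T [-0.07  0.   -0.01] F [-1.4  0.1 -1.1] yaw 66.6 [585.   26.  -35.1] 47.9
T [-0.02 -0.05 -0.03] F [0.1 0.1 0.2] yaw 66.6 [584.7  26.  -36.6] 48.2
T [-0.2   1.09 -0.04] F [-8.7  0.3 18.3] yaw 66.61 [585.   26.  -36.8] 48.1
```

Contact at −36.8, as predicted. I'll ease off and open.

```bash
python3 -m pendant '[0,0,0.5,0,52,0,0,0,0,58,0,0,0,0,66,0,0,0,0,76]' 20; python3 st.py; python3 - <<'E'
from h import *
s=snap('wrist','w13');t=snap('side','s13')
c=cv2.resize(t['frame'][150:270,180:320],(400,343));d=cv2.resize(s['frame'],(400,300));o=np.zeros((343,800,3),np.uint8);o[:,:400]=c;o[:300,400:]=d
cv2.imwrite('pics/c13.png',np.clip(1.5*o.astype(float),0,255).astype(np.uint8))
E
```

```text
time: 15.83
tool_pos: [585.6, 26.0, -35.7]
tcp_rot: [-178.3, -1.0, 66.6]
ft_force: [-0.0, 0.0, -0.3]
finger_gap: 75.3
T [-0.02  0.03 -0.02] F [-0.   0.  -0.3] yaw 66.61 [585.6  26.  -35.7] 75.3
```

View pics/c13.png

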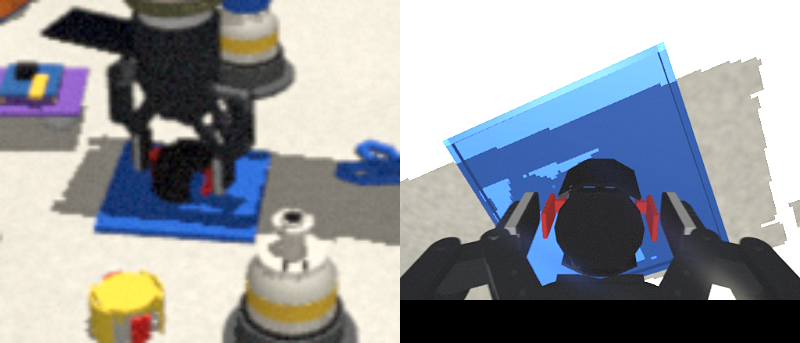

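Released: the tabs have sprung out and the cap stands upright in the tray. I'll raise straight up.

```bash
python3 -m pendant '[0,0,3,0,80,0,0,6,0,80,0,0,10,0,80]'; python3 -m pendant '[0,0,15,0,80,0,0,20,0,80,0,0,20,0,80,0,0,20,0,80,0,0,20,0,80,0,0,20,0,80,0,0,10,0,80,0,0,0,0,80]'; python3 -m pendant '[-15,-22,5,0,80,-15,-22,5,0,80,-15,-22,5,0,80,-15,-22,5,0,80,-15,-22,5,0,80,-10,-22,5,0,80,-10,-22,5,0,80,-10,-22,5,0,80,-10,-22,0,0,80,-10,-22,0,0,80,0,0,0,0,80,0,0,0,0,80]'; python3 - <<'E'
from h import *
s=snap('top','t14');t=snap('side','s14')
q=pt
for n,I,box in (('top',s,(220,150,300,225)),('side',t,(215,180,275,235))):
    P=np.array([pt(I,u,v) for v in range(box[1],box[3]) for u in range(box[0],box[2]) if I['frame'][v,u].max()<60])
    P=P[P[:,2]>32];print(n,len(P),P.mean(0).round(1) if len(P) else '',P.min(0).round(0),P.max(0).round(0))
E
```

```text
time: 16.18
tool_pos: [583.3, 26.1, -18.1]
tcp_rot: [-178.0, -0.9, 66.6]
ft_force: [0.7, -0.1, -0.7]
finger_gap: 79.7
time: 16.85
tool_pos: [584.1, 26.1, 121.8]
tcp_rot: [-178.4, -1.0, 66.6]
ft_force: [0.5, 0.1, -0.0]
finger_gap: 80.0
time: 17.85
tool_pos: [448.6, -200.0, 155.9]
tcp_rot: [-178.0, -1.0, 66.8]
ft_force: [-0.4, 0.1, 0.2]
finger_gap: 80.4
top 259 [586.6  22.4  44.6] [404.  -3.  34.] [ 609.   48. 1088.]
side 207 [583.   40.3  44.2] [421.  -4.  32.] [611. 969. 649.]
```

View pics/t14.png

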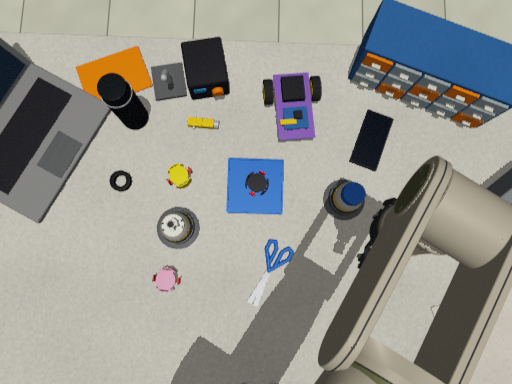

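View pics/s14.png

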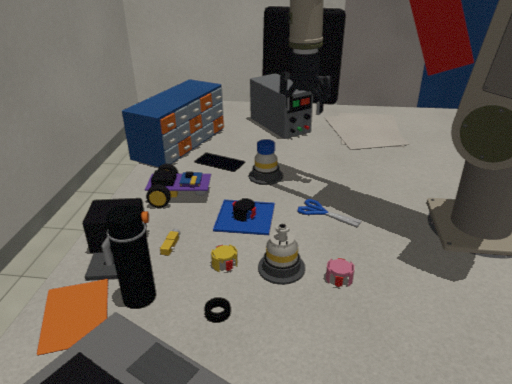

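The top view shows the cap upright at (257,183) in the tray, world about (586,22), which is within about 5 mm of centre. The jar is open at (176,227), and everything else is where it was. I'll hand in.

```bash
python3 - <<'E'
from h import *
job.hand_in(); print(sensors.sense()['time'])
E
```

```text
the job is handed in; nothing more can be done
the job is handed in; nothing more can be done
```

The jar is open. I squeezed both red tabs, turned the cap anticlockwise about 58° to its stop, lifted it off and released it upright in the blue tray. The job was handed in after about 18 s of robot time.

**Last checks:**
- **Cap:** it stands right way up with its tabs sprung out, centred at about (586, 22) against a tray centre of (584, 26).
- **Everything else:** by eye in the final top and side views, the other objects look unmoved, and the arm was clear of everything.

**Forces:** the highest torque I read while turning was 0.38 N·m, against the 0.55 N·m wrenching limit. My first lift attempt met about 11 N from friction at the stop, so I eased the twist slightly and the cap then came off with about 5 N. Setting it down on the tray peaked at about 18 N.

**What disagreed:**
- **Tool height:** both cameras and a free-closing test showed the fingertips about 45 mm above where the reported tool position put them. I used the cameras for height instead. The contacts with the cap and the tray then came at the heights this predicted.
- **Gripper opening:** it read about 48.5 mm with the tabs fully in, against the 50 mm expected.
- **Drift:** the arm drifted slightly between moves, and I corrected for it as I went.

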